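Eject the sanding block and latch it in its case

TASK

Pack the sanding block away: press the orange ejector pedal of the aluminium dock all the way down so that the block rises out of its pocket, lift it out and lay it in the open green case. Close the lid fully, flip the brass wire loop over the lid's steel keeper, then swing the red latch handle over, away from the case, until it lies fully down and clamps. Leave the ink bottle, the wooden-handled smoothing iron and the eraser where they are.

Things in the scene. Friction and masses are not known exactly. Their poses are not given: they have to be found in the camera images.
- block_center (a point): Centre of the loose dark grey sanding block, 37 x 63 x 26 mm, 50 to 100 g. Its y axis runs along the 63 mm, x across the 37 mm, z up. At the start it sits in the dock's pocket, its top 2 mm below the rim, its length along the dock's y. With the pedal fully down it stands 16 mm out of the rim and can be taken across its 37 mm width.
- dock: Aluminium ejector dock, fixed to the bench. Origin at the centre of its underside, z up, -x is its front with the pedal. Body 68 (x) x 90 (y) mm, rim 45 mm above the bench, on a foot plate 84 x 120 x 6 mm. Pocket 41 x 67 mm in the middle; a plate in it lifts the block straight up, 36 mm per rad of the pedal.
- eject_lever (a joint): Ejector pedal angle, rad: 0 = at rest (block seated), 0.5 = fully down (block raised 18 mm). Stiff: it takes about 3 to 5 N at the pad and stays where it is left.
- pedal_top (a point): Centre of the top face of the orange pedal pad, 24 (x) x 30 (y) mm, 84 mm in front (-x) of the dock's centre; at rest 49 mm above the bench, fully down about 30 mm. The pad swings about a hinge along the dock's y, 37 mm behind it and 33 mm above the bench.
- case: Green steel case, fixed to the bench. Origin at the centre of its underside, z up, -x is its front with the latch, lid hinge at the back. Outside 100 (x) x 130 (y) x 50 (z) mm, walls and floor 5 mm: inside 90 x 120 mm, 45 mm deep. The latch bracket sticks out 55 mm from the front wall, 26 mm wide, up to 41 mm above the bench.
- lid (a joint): Lid angle, rad: 0 = shut flat on the case, about 1.57 = standing upright. A stiff hinge holds the lid where it is left; 2 to 3 N at its free edge moves it.
- lid_hinge (a point): Lid hinge axis, along the case's y, at its back edge: 50 mm behind (+x) the case's centre, 50.5 mm above the bench. Its frame turns with the lid: the plate runs 100 mm from here along -x, 130 mm wide, z = 0 to 8 mm with a 1 mm panel on top; the outer face looks along +z.
- lid_front (a point): Middle of the lid's free edge, at its outer face (100 mm from the hinge). Stands about 150 mm above the bench when the lid is upright.
- keeper (a point): Foot of the keeper's hooking face. A steel tab 22 mm wide sticks out 16 mm from the lid's free edge and ends in an upturned lip 4 mm thick, 8 mm high. Origin on the tab's top at the lip's inner (lid) side, 12 mm beyond the lid's edge; the loop's bar must lie in the 12 mm channel between lip and lid. Lid shut: 52.5 mm above the bench. Axes as the lid's: +x to the hinge, +z up.
- latch_lever (a joint): Red latch handle angle, rad: at the start 0 to 0.15 (standing up, open), 1.745 = thrown over away from the case to the front (-x of the case) and lying flat (clamped). It stays where it is left; 1 to 4 N at its tip moves it. With the loop hooked it goes over centre and passes centre at about 1.58 and snaps tight.
- handle_tip (a point): Free end of the latch handle, 24 mm wide, red grip 5 mm thick and 20 mm long, 45 mm from its pivot. The pivot lies along the case's y, 99.5 mm in front (-x) of the case's centre, 35 mm above the bench. Standing open the tip is 79 mm above the bench; clamped 35 mm above it, 144.5 mm in front of the case's centre.
- latch_loop (a joint): Swing of the wire loop relative to the latch handle, rad: 0 = leaning back toward the front, resting against its stop; grows as it flips forward toward the lid. With the handle open it passes upright at about 0.3 and falls by its own weight onto the keeper at about 1.5. It swings freely, under 0.5 N.
- loop_bar (a point): Middle of the cross bar at the free end of the brass wire loop: bar along the case's y, 36 mm wide, 5.6 mm thick; two 50 mm legs run to a pin 8 mm above the handle's pivot, outside the handle. At the start about 90 mm above the bench, above and in front (-x) of the handle's tip. With the handle open and the lid shut, the flipped bar drops behind the lip; throwing the handle draws it tight.
- ink_bottle: White ink bottle with a black cap, 49 mm wide, 87 mm high, stands loose; leave it. Origin at the centre of its underside.
- smoother_2: Smoothing iron with a pear-shaped wooden handle and dark metal foot, 29 x 132 x 29 mm, lies loose; leave it. Origin at the centre of its underside.
- eraser_packet: Pale pink and white wrapped eraser, 22 x 75 x 12 mm, lies loose; leave it. Origin at the centre of its underside.
Not all that is in view belongs to the job. Of the things that look like the dock, the middle-sized one is meant.

How it is judged:
By the outcome, as a careful person would: the job done as asked, in the order asked, and still so for the second after the job is handed in, with the robot touching nothing.
It also fails if it takes over 69 s, if anything falls off the work surface, if the arm or the gripper's body presses on something with over 40 N, if the wrist force passes 120 N, or if a joint passes its speed limit or range.

ROBOT

A 6-joint arm with a two-finger parallel gripper is mounted at the origin on a cart in front of the work surface, level with it; the furniture and walls round the work are solid. World frame = base frame: x ahead of the robot, y to its left, z up, the work surface at z = 0. Lengths are in mm, angles in rad, forces in N, time in s.
With the tool pointing down it reaches from about 275 to 750 mm from the base axis. Payload 10.2 kg.
Tool frame: the origin (TCP) lies between the finger pads; the fingertips stand 11 mm ahead of it and the grasp point (between the pads) lies 8 mm behind it; z points along the fingers, y is the line along which they close (so a half turn about z gives the same grasp; the last joint's range is limited). The gripper opens to 85 mm and grips with 20 to 120 N. Pads are 22 mm wide; open, the fingers measure 114 mm over their backs; the gripper's body (76 mm by 85 mm) begins 54 mm behind the grasp point. The pads swing forward as they close: fully open they stand 13 mm farther back than shut.
Start: joints at [0.931, 0.313, 1.498, -0, 1.331, -0.223], TCP at [212.552, 480.055, 242.294] pointing down, gripper open.
Joint ranges: [-2.94, 2.94], [-0.97, 2.17], [0.19, 2.56], [-1.23, 4.37], [0.02, 3.11], [-2.88, 2.88]. Speed limits (rad/s): [2.39, 2.39, 3.01, 3.14, 3.14, 3.14].

INTERFACE

Orientations are given as a unit quaternion [w, x, y, z].
In Python, from rig import sense, eyes, finish_job gives the robot as it stands.
- The arm moves only by the shell command python3 -m jog 'ROWS' [FORCE]. ROWS is JSON, a list of rows, each a list of 7 numbers: the shift along the tool's x, y, z in m, then the turn, a rotation vector about the tool's x, y, z in rad, then the finger opening in m, from 0 to 0.0854. In form: [[dx, dy, dz, rx, ry, rz, gripper], ...]. A call has 1 to 5 rows; each row shifts and turns the commanded pose from where the row before left it, along the tool's axes as they then stand; what a row does not reach is not made up. A row lasts 1/10 s, in which the tool goes at most 50 mm and 8.59 degrees, less where a joint would pass 70% of its speed; a pose out of reach is approached as far as the arm can. A call is refused whole if a number of a shift passes 0.05 or a number of a turn 0.15, either way. A call with a gripper value outside its range is refused whole. The fingers move at their own pace and stop on an object; FORCE is the grip in N (left out, the last holds). Time passes only in rows, so rows that do not move let the fingers close. It gives the time, the measured TCP pose, the force, the opening and the grip force at its end, in the units of the state.
- sense(): the state, without advancing time (a new reading comes with each control period).
- eyes.capture(name): name is "scene" or "top"; returns the picture (400x640x3 uint8, red, green, blue); there is no depth.
- eyes.calibration(name): a dict with "fx", "fy", "cx", "cy" (pixels), "cam_to_world" (4x4, takes a point from camera to world coordinates). Camera axes: x right, y down, z forward; pixel columns grow to the right and rows downward; lengths in mm; the calibration is good to about 2 mm. A picture is of the moment at which its call begins. calibration takes no time and is no camera call.
- finish_job(): hands the job in; it is judged then, once.
The state is a dict: "time_s": time; "joints": joint angles; "dq": joint speeds; "tau": joint torques, N m; "eef_pos": TCP position; "ee_rot": TCP orientation; "force": force on the tool from outside, world axes, zero at the start; "wrist_torque": the same for the moment, N m; "grip_width": opening from 0.0 (shut) to 1.0 (fully open); "grip_force": force on a finger pad.
Only numpy, scipy, OpenCV 4.12 (cv2) and the standard library are available. Lean on these libraries where they do the work, as an engineer would, in place of code of your own. Each camera call takes 0.05 s, during which the arm holds its last target. There are 200 camera calls.

## Working session

There is one attempt and no reset: what is moved stays moved. The work goes in short steps, Python scripts to look and compute and a shell command to move; the robot and the scene stay as the last step left them, time stands still between calls to the robot, and variables do not carry over. Pictures are saved under pics/ and viewed, at most 10 in all, crops included, and the job is handed in when it is done.

```bash
mkdir -p pics; python3 - <<'E'
from rig import sense,eyes
import cv2
for n in("scene","top"):
    cv2.imwrite(f"pics/{n}0.png",eyes.capture(n)[:,:,::-1]);c=eyes.calibration(n);print(n,c)
print(sense())
E
```

```text
scene {'fx': 418.7914145813719, 'fy': 418.7914145813719, 'cx': 317.19727647396604, 'cy': 197.73428621427564, 'cam_to_world': array([[ 8.54770726e-01, -3.52327756e-01,  3.81093373e-01,
         1.16843240e+02],
       [-5.18776163e-01, -6.01845278e-01,  6.07168472e-01,
        -9.23390917e+02],
       [ 1.54369419e-02, -7.16691994e-01, -6.97218966e-01,
         9.02125332e+02],
       [ 0.00000000e+00,  0.00000000e+00,  0.00000000e+00,
         1.00000000e+00]])}
top {'fx': 492.122614662087, 'fy': 492.122614662087, 'cx': 312.9000937901126, 'cy': 207.43984857911815, 'cam_to_world': array([[-2.74734568e-02, -9.83703437e-01,  1.77687246e-01,
         3.44205054e+02],
       [-9.99318990e-01,  3.14079377e-02,  1.93674518e-02,
        -2.22899241e+02],
       [-2.46326189e-02, -1.77034149e-01, -9.83896409e-01,
         1.33823080e+03],
       [ 0.00000000e+00,  0.00000000e+00,  0.00000000e+00,
         1.00000000e+00]])}
{'time_s': 0.1, 'joints': array([ 9.30594474e-01,  3.13348290e-01,  1.49834206e+00, -1.42748412e-05,
        1.33098887e+00, -2.23374480e-01]), 'dq': array([ 0.00058711, -0.00116769, -0.0027637 ,  0.00135724,  0.00131708,
       -0.00014232]), 'tau': array([ 3.10570511e-03, -4.12895465e+01, -2.60139960e+01, -1.51087256e-04,
        3.07792870e-03,  7.87005047e-05]), 'eef_pos': array([212.42554127, 479.87462636, 241.82288055]), 'ee_rot': array([-2.21064257e-04,  2.06906481e-01,  9.78360574e-01, -4.96318292e-04]), 'force': array([ 0.81987379, -0.49320292, -0.16512253]), 'wrist_torque': array([-0.02585582,  0.0105316 , -0.05965364]), 'grip_force': 0.0, 'grip_width': 0.9966204386892208}
```

View pics/scene0.png

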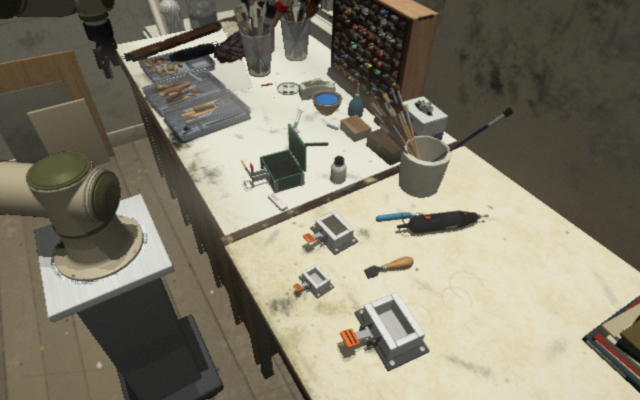

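View pics/top0.png

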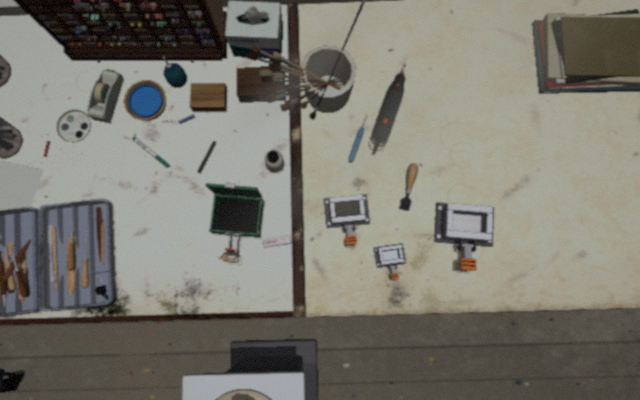

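The scene view shows the target dock (the middle one, block inside) near (335,232), with the case near (285,165). In the top view the dock is at (347,212) and the case at (237,212). I'll enlarge both.

```bash
python3 - <<'E'
import cv2,numpy as np
t=cv2.imread("pics/top0.png");s=cv2.imread("pics/scene0.png")
def cr(im,x,y,w,h,k):
    return cv2.resize(im[y:y+h,x:x+w],None,fx=k,fy=k,interpolation=cv2.INTER_CUBIC)
# each 80x60 -> 5x = 400x300
a=np.hstack([cr(t,200,178,80,90,5),cr(t,310,178,80,90,5)])
cv2.imwrite("pics/tc.png",a)
a=np.hstack([cr(s,235,118,100,75,4),cr(s,285,195,100,75,4)])
a=np.hstack([cr(s,235,118,80,100,5),cr(s,290,185,80,100,5)])
cv2.imwrite("pics/sc.png",a)
E
```

```text
(no output)
```

View pics/tc.png

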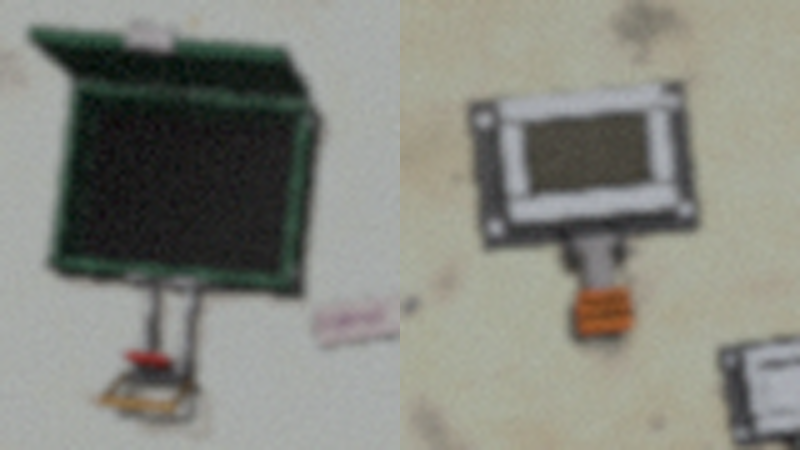

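View pics/sc.png

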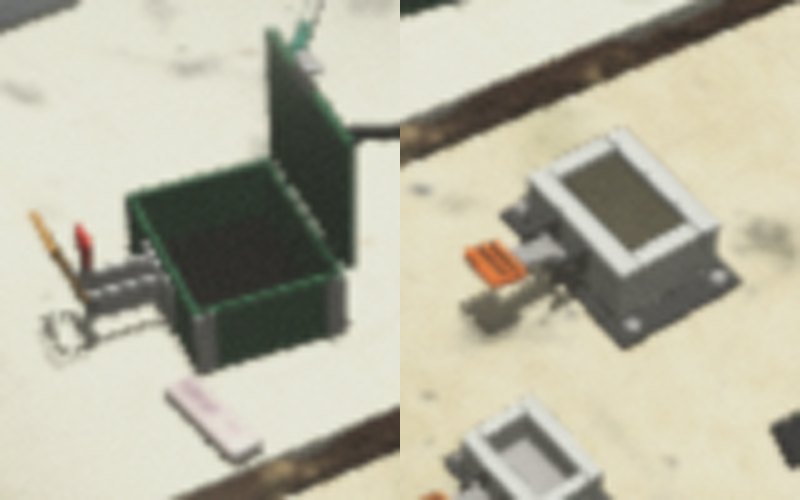

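The crops show the corners of the dock rim, foot plate and pedal pad, and of the case rim, floor and lid, clearly enough to fit. The loop bar is at crop (137,402) in the top view and the red tip at (148,360). Next I'll fit the poses from both views.

```bash
cat > h.py <<'E'
import numpy as np
from rig import sense,eyes
from scipy.optimize import least_squares
from scipy.spatial.transform import Rotation as R
C={n:eyes.calibration(n) for n in("scene","top")}
def proj(n,P):
    c=C[n];M=np.linalg.inv(c["cam_to_world"]);p=M[:3,:3]@P+M[:3,3]
    return np.array([c["fx"]*p[0]/p[2]+c["cx"],c["fy"]*p[1]/p[2]+c["cy"]])
def tri(obs):  # obs: list (cam,u,v)
    f=lambda P:np.concatenate([proj(n,P)-[u,v] for n,u,v in obs])
    r=least_squares(f,[400,0,50]);return r.x,r.fun
def W(p,l): c,s=np.cos(p[2]),np.sin(p[2]);return np.array([p[0]+c*l[0]-s*l[1],p[1]+s*l[0]+c*l[1],l[2]])
def fit(obs,g):
    f=lambda p:np.concatenate([proj(n,W(p,l))-[u,v] for n,u,v,l in obs])
    r=least_squares(f,g,loss="soft_l1",x_scale=[10,10,.1]);return r.x,r.fun
E
python3 - <<'E'
from h import *
def px(v,x0,y0,off,u): return (u-off+.5)/5-.5+x0,(v+.5)/5-.5+y0
T=lambda u,v,l,o=0,x0=200:("top",*px(v,x0,178,o,u),l)
def S(u,v,l): return ("scene",*(px(v,235,118,0,u) if u<400 else px(v,290,185,400,u)),l)
D=lambda u,v,l:T(u,v,l,400,310)
dock=[D(470,102,(42,60,6)),D(684,84,(42,-60,6)),D(698,227,(-42,-60,6)),D(488,248,(-42,60,6)),D(512,222,(-34,45,45)),D(677,205,(-34,-45,45)),D(497,100,(34,45,45)),
 D(603,311,(-84,0,49)),S(528,178,(-34,45,45)),S(618,128,(34,45,45)),S(718,226,(34,-45,45)),S(628,275,(-34,-45,45)),S(626,348,(-42,-60,6)),S(742,282,(42,-60,6)),S(497,262,(-84,0,49))]
p,r=fit(dock,[400,-300,0]);print(p.round(3),r.reshape(-1,2).round(1).tolist())
for l in((0,0,43),(-84,0,49),(-84,0,30)):print(W(p,l).round(1))
case=[T(52,265,(-50,65,50)),T(295,288,(-50,-65,50)),T(75,85,(50,65,50)),T(312,105,(50,-65,50)),
 S(128,197,(-50,65,50)),S(270,160,(50,65,50)),S(342,268,(50,-65,50)),S(195,312,(-50,-65,50)),S(205,370,(-50,-65,0)),S(348,330,(50,-65,0))]
q,r=fit(case,[400,0,0]);print(q.round(3),r.reshape(-1,2).round(1).tolist())
inv=lambda P:np.r_[R.from_euler('z',-q[2]).apply(np.r_[P[:2]-q[:2],0])[:2],P[2]].round(1)
for nm,a,b in(("tip",(148,355),(83,228)),("barmid",(137,402),(46,235)),("lidfrontL",(30,28),(270,30)),("lidfrontR",(290,48),(355,140))):
  o=[T(*a,0)[:3],S(*b,0)[:3]];P,e=tri(o);print(nm,P.round(1),inv(P),e.round(1))
E
```

```text
[ 5.72168e+02 -2.89411e+02  6.80000e-02] [[-0.1, 0.1], [0.4, -0.6], [1.2, 0.8], [-0.6, 1.0], [-0.1, 0.6], [0.7, 0.7], [0.3, 0.0], [0.8, -0.3], [-0.4, -1.0], [1.1, -0.9], [0.9, -1.0], [-1.0, 0.0], [-0.3, -0.4], [0.6, -0.8], [0.1, -0.9]]
[ 572.2 -289.4   43. ]
[ 488.4 -295.2   49. ]
[ 488.4 -295.2   30. ]
[ 5.64395e+02  7.45600e+00 -1.14000e-01] [[-0.3, 0.4], [-0.3, -0.1], [-0.3, -0.4], [0.3, -0.5], [-0.5, -0.8], [-0.2, -1.0], [1.1, 0.9], [0.2, 0.7], [-0.9, 1.1], [-0.0, 0.4]]
tip [469.7  19.4  84.2] [-95.5   1.1  84.2] [-0.1  0.3  0.4 -0.1]
barmid [446.5  24.7  84.3] [-119.1    3.7   84.3] [-0.  0.  0. -0.]
lidfrontL [628.3  67.2 146.2] [ 56.7  66.7 146.2] [-0.2  0.5  0.6 -0.1]
lidfrontR [613.3 -63.7 150.9] [ 56.7 -65.1 150.9] [-0.1  0.3  0.3 -0.1]
```

The fits agree to under 1 px. The dock is at (572,-289) with yaw 0.068, and the case at (564,7.5) with yaw -0.114. The lid is about upright and the handle and loop are open. First I turn the tool yaw to 0.068 and travel to above the pedal with the fingers shut.

```bash
cat >> h.py <<'E'
def phi():
    Y=R.from_quat(np.roll(sense()["ee_rot"],-1)).apply([0,1,0]);return np.arctan2(Y[1],Y[0])
def to(P,f=None):
    s=sense();e=np.array(s["eef_pos"]);q=R.from_quat(np.roll(s["ee_rot"],-1));d=q.inv().apply(np.array(P)-e)
    print("t",s["time_s"],"at",e.round(1),"tool shift mm",d.round(1),"turn z",None if f is None else round(phi()-f,4),"tilt",q.apply([0,0,1]).round(3),"F",s["force"].round(1))
DK=np.array([572.2,-289.4,.068]);CS=np.array([564.4,7.5,-.114])
E
python3 -m jog '[[0,0,0,0,0,0.15,0],[0,0,0,0,0,0.15,0],[0,0,0,0,0,0.15,0],[0,0,0,0,0,0.15,0],[0,0,0,0,0,0.15,0]]'
python3 -m jog '[[0,0,0,0,0,0.15,0],[0,0,0,0,0,0.15,0],[0,0,0,0,0,0.036,0],[-0.04,0.011,0,0,0,0,0],[-0.04,0.011,0,0,0,0,0]]'
python3 -m jog '[[-0.04,0.011,0,0,0,0,0],[-0.04,0.011,0,0,0,0,0],[-0.04,0.011,0,0,0,0,0],[-0.04,0.011,0,0,0,0,0],[-0.04,0.011,0,0,0,0,0]]'
python3 -m jog '[[-0.04,0.011,0,0,0,0,0],[-0.04,0.011,0,0,0,0,0],[-0.04,0.011,0,0,0,0,0],[-0.04,0.011,0,0,0,0,0],[-0.04,0.011,0,0,0,0,0]]'
python3 -m jog '[[-0.04,0.011,0,0,0,0,0],[-0.04,0.011,0,0,0,0,0],[-0.04,0.011,0,0,0,0,0],[-0.04,0.011,0,0,0,0,0],[-0.04,0.011,0,0,0,0,0]]'
python3 -c "
from h import *
to(W(DK,(-85,0,70)),.068)"
```

```text
time_s: 0.6
eef_pos: [212.5, 479.9, 242.0]
ee_rot: [-0.0, 0.553, 0.833, -0.0]
force: [0.5, -1.0, -0.9]
grip_width: 0.15
grip_force: 0.0
time_s: 1.1
eef_pos: [239.7, 400.8, 241.6]
ee_rot: [0.0, 0.682, 0.731, -0.001]
force: [0.9, -0.6, -0.1]
grip_width: 0.001
grip_force: 0.0
time_s: 1.6
eef_pos: [308.4, 204.4, 242.2]
ee_rot: [0.0, 0.683, 0.731, -0.0]
force: [0.3, -0.1, 0.5]
grip_width: 0.001
grip_force: 0.0
time_s: 2.1
eef_pos: [377.0, 8.4, 242.3]
ee_rot: [0.0, 0.683, 0.731, 0.0]
force: [0.1, -0.1, 0.1]
grip_width: -0.002
grip_force: 0.0
time_s: 2.6
eef_pos: [445.5, -187.4, 242.0]
ee_rot: [-0.0, 0.683, 0.731, 0.0]
force: [0.4, 0.2, 0.5]
grip_width: 0.002
grip_force: 0.0
t 2.6 at [ 445.5 -187.4  242. ] tool shift mm [-110.4   34.6  172. ] turn z -0.0004 tilt [-0.  0. -1.] F [0.4 0.2 0.5]
```

```bash

python3 -m jog '[[-0.037,0.0115,0,0,0,0,0],[-0.037,0.0115,0.02,0,0,0,0],[-0.0364,0.0116,0.03,0,0,0,0],[0,0,0.04,0,0,0,0],[0,0,0.04,0,0,0,0]]'
python3 -m jog '[[0,0,0.03,0,0,0,0],[0,0,0.012,0,0,0,0],[0,0,0,0,0,0,0],[0,0,0,0,0,0,0]]'
python3 - <<'E'
from h import *
import cv2
to(W(DK,(-85,0,70)),.068)
a=eyes.capture("scene")[185:285,280:380,::-1];b=eyes.capture("top")[178:278,300:400,::-1]
cv2.imwrite("pics/p1.png",cv2.resize(np.hstack([a,b]),None,fx=4,fy=4,interpolation=2))
E
```

```text
time_s: 3.1
eef_pos: [487.1, -294.2, 110.2]
ee_rot: [-0.0, 0.683, 0.73, 0.0]
force: [-0.4, 0.0, -0.7]
grip_width: -0.004
grip_force: 0.0
time_s: 3.5
eef_pos: [488.0, -294.0, 71.7]
ee_rot: [0.001, 0.683, 0.731, 0.0]
force: [0.1, 1.0, 0.5]
grip_width: 0.002
grip_force: 0.0
t 3.5 at [ 488.  -294.    71.7] tool shift mm [-1.2 -0.7  1.7] turn z 0.0001 tilt [ 0.002 -0.001 -1.   ] F [0.1 1.  0.5]
```

View pics/p1.png

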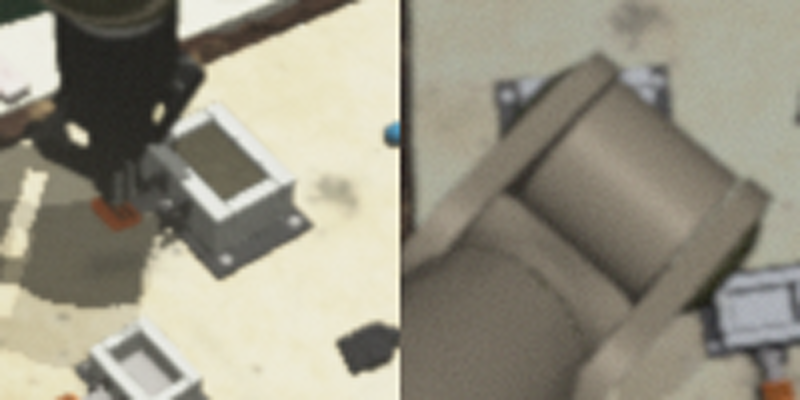

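The fingertips stand over the orange pad (118,205), clear of the dock. Pressing.

```bash

python3 -m jog '[[-0.001,-0.003,0.006,0,0,0,0],[0,0,0.005,0,0,0,0],[0,0,0.005,0,0,0,0],[0,0,0.005,0,0,0,0]]'
python3 -m jog '[[0,0,0.004,0,0,0,0],[0,0,0.003,0,0,0,0]]'
python3 -m jog '[[0,0,0.003,0,0,0,0],[0,0,0.001,0,0,0,0],[0,0,0,0,0,0,0]]'
python3 -c "
from h import *
to(W(DK,(-87,0,40)),.068)"
```

```text
time_s: 4.0
eef_pos: [484.2, -294.9, 49.3]
ee_rot: [-0.0, 0.683, 0.731, -0.0]
force: [-3.0, -0.1, 6.1]
grip_width: -0.003
grip_force: 3.0
time_s: 4.2
eef_pos: [484.0, -294.9, 42.1]
ee_rot: [-0.0, 0.683, 0.731, -0.0]
force: [-4.0, 0.0, 5.6]
grip_width: 0.002
grip_force: 3.0
time_s: 4.5
eef_pos: [484.3, -295.1, 40.0]
ee_rot: [0.0, 0.683, 0.731, -0.0]
force: [-8.8, 2.6, 20.7]
grip_width: 0.001
grip_force: 11.1
t 4.5 at [ 484.3 -295.1   40. ] tool shift mm [-0.3  1.  -0. ] turn z 0.0003 tilt [-0.    -0.001 -1.   ] F [-8.8  2.6 20.7]
```

At TCP z=40 (tips at 29 mm) the force jumped to 21 N, so the pedal is at its stop. Now up, over the block, and check.

```bash

python3 -m jog '[[0,0,-0.03,0,0,0,0],[0,0,-0.05,0,0,0,0],[0.0,0,-0.03,0,0,0,0.06],[0,0.044,0,0,0,0,0.06],[0,0.044,0,0,0,0,0.06]]'
python3 -m jog '[[0,0,0,0,0,0,0.06],[0,0,0,0,0,0,0.06]]'
python3 - <<'E'
from h import *
import cv2
to(W(DK,(0,0,110)),.068)
a=eyes.capture("scene")[165:285,270:390,::-1]
cv2.imwrite("pics/p2.png",cv2.resize(a,None,fx=5,fy=5,interpolation=2))
E
```

```text
time_s: 5.0
eef_pos: [573.4, -289.0, 149.6]
ee_rot: [0.001, 0.683, 0.73, 0.0]
force: [0.1, -0.8, 0.2]
grip_width: 0.504
grip_force: 0.0
time_s: 5.2
eef_pos: [572.3, -288.2, 147.1]
ee_rot: [-0.001, 0.682, 0.731, -0.0]
force: [-0.5, -0.6, -0.0]
grip_width: 0.706
grip_force: 0.0
t 5.2 at [ 572.3 -288.2  147.1] tool shift mm [-1.3 -0.2 37.1] turn z 0.001 tilt [-0.001  0.001 -1.   ] F [-0.5 -0.6 -0. ]
```

View pics/p2.png

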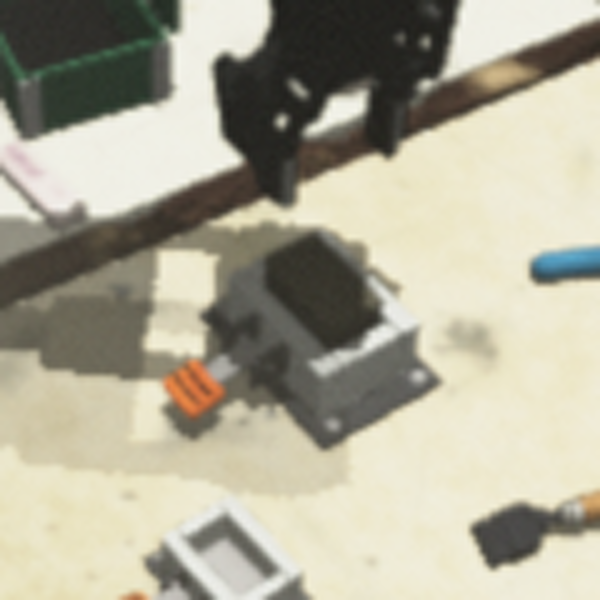

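The block stands proud of the rim with the gripper over it. Descend and grip.

```bash

python3 -m jog '[[-0.0012,0,0.04,0,0,0,0.055],[0,0,0.03,0,0,0,0.055],[0,0,0.015,0,0,0,0.055],[0,0,0.005,0,0,0,0.055],[0,0,0,0,0,0,0.055]]'
python3 -m jog '[[0,0,0,0,0,0,0.03],[0,0,0,0,0,0,0.03],[0,0,0,0,0,0,0.03],[0,0,0,0,0,0,0.03],[0,0,0,0,0,0,0.03]]' 40
python3 -c "
from h import *
to(W(DK,(0,0,57)),.068)"
```

```text
time_s: 5.75
eef_pos: [572.2, -290.2, 58.9]
ee_rot: [0.0, 0.683, 0.731, 0.0]
force: [0.3, -0.2, -0.6]
grip_width: 0.643
grip_force: 0.0
time_s: 6.25
eef_pos: [572.8, -290.3, 59.0]
ee_rot: [0.001, 0.683, 0.731, 0.0]
force: [1.5, -1.6, 2.7]
grip_width: 0.424
grip_force: 43.2
t 6.25 at [ 572.8 -290.3   59. ] tool shift mm [ 0.9 -0.5  2. ] turn z -0.0 tilt [ 0.002 -0.001 -1.   ] F [ 1.5 -1.6  2.7]
```

Gripped at about 36 mm opening. Lifting, turning to the case yaw, and carrying.

```bash

python3 -m jog '[[0,0,-0.01,0,0,0,0.03],[0,0,-0.03,0,0,0,0.03],[0,0,-0.04,0,0,0,0.03],[0,0,-0.04,0,0,0,0.03],[0,0,-0.04,0,0,0.1,0.03]]'
python3 -m jog '[[0,0,-0.02,0,0,0.082,0.03],[0,0,0,0,0,0,0.03],[0,0,0,0,0,0,0.03]]'
python3 -c "
from h import *
to(W(CS,(-3,0,240)),-.114);print(sense()['grip_force'],sense()['grip_width'])"
```

```text
time_s: 6.75
eef_pos: [571.8, -289.3, 220.0]
ee_rot: [-0.001, 0.719, 0.695, -0.0]
force: [0.6, -2.1, -0.0]
grip_width: 0.421
grip_force: 42.7
time_s: 7.05
eef_pos: [571.9, -289.5, 237.2]
ee_rot: [-0.001, 0.746, 0.666, -0.0]
force: [-0.8, -0.2, -1.2]
grip_width: 0.42
grip_force: 42.8
t 7.05 at [ 571.9 -289.5  237.2] tool shift mm [294.3 -43.6  -2.4] turn z 0.0021 tilt [-0.002  0.001 -1.   ] F [-0.8 -0.2 -1.2]
42.76647448539734 0.42042160706566784
```

```bash

python3 -m jog '[[0.02,-0.003,0,0,0,0,0.03],[0.04,-0.006,0,0,0,0,0.03],[0.04,-0.006,0,0,0,0,0.03],[0.04,-0.006,0,0,0,0,0.03],[0.04,-0.006,0,0,0,0,0.03]]'
python3 -m jog '[[0.04,-0.006,0,0,0,0,0.03],[0.04,-0.006,0,0,0,0,0.03],[0.0343,-0.0046,0,0,0,0,0.03],[0,0,0,0,0,0,0.03],[0,0,0,0,0,0,0.03]]'
python3 - <<'E'
from h import *
import cv2
to(W(CS,(-3,0,240)),-.114)
a=eyes.capture("scene")[60:220,200:360,::-1];
cv2.imwrite("pics/p3.png",cv2.resize(a,None,fx=3.7,fy=3.7,interpolation=2))
E
```

```text
time_s: 7.55
eef_pos: [564.9, -106.1, 236.2]
ee_rot: [-0.002, 0.746, 0.666, -0.001]
force: [0.1, -0.9, -0.3]
grip_width: 0.418
grip_force: 42.7
time_s: 8.05
eef_pos: [561.9, 7.8, 236.8]
ee_rot: [-0.001, 0.745, 0.667, -0.001]
force: [-0.3, -0.6, -1.7]
grip_width: 0.417
grip_force: 42.7
t 8.05 at [561.9   7.8 236.8] tool shift mm [-0.  -0.5 -3.2] turn z 0.0024 tilt [-0.003  0.    -1.   ] F [-0.3 -0.6 -1.7]
```

View pics/p3.png

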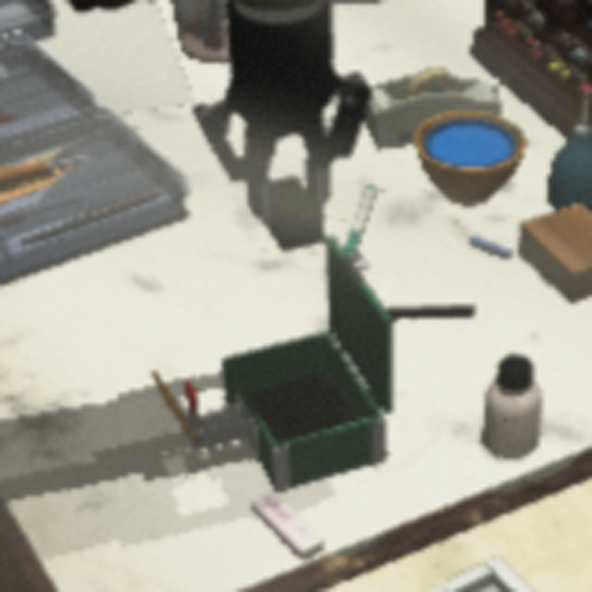

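The block is held, but the gripper's knuckles look wider than the body and could touch the lid. I'll turn 90° so the fingers close along the case's y. There is ample room that way, and the block still fits.

```bash

python3 -m jog '[[0,0,0,0,0,-0.14,0.03],[0,0,0,0,0,-0.14,0.03],[0,0,0,0,0,-0.14,0.03],[0,0,0,0,0,-0.14,0.03],[0,0,0,0,0,-0.14,0.03]]'
python3 -m jog '[[0,0,0,0,0,-0.14,0.03],[0,0,0,0,0,-0.14,0.03],[0,0,0,0,0,-0.14,0.03],[0,0,0,0,0,-0.14,0.03],[0,0,0,0,0,-0.14,0.03]]'
python3 -m jog '[[0,0,0,0,0,-0.14,0.03],[0,0,0,0,0,-0.028,0.03],[0,0,0,0,0,0,0.03],[0,0,0,0,0,0,0.03]]'
python3 -c "
from h import *
to(W(CS,(-3,0,30)),1.457)"
```

```text
time_s: 8.6
eef_pos: [562.3, 6.0, 237.5]
ee_rot: [-0.001, 0.471, 0.882, -0.0]
force: [0.8, -0.5, -1.1]
grip_width: 0.42
grip_force: 42.7
time_s: 9.1
eef_pos: [562.3, 6.0, 237.5]
ee_rot: [-0.001, 0.14, 0.99, -0.0]
force: [-1.8, -0.2, -0.3]
grip_width: 0.42
grip_force: 42.7
time_s: 9.5
eef_pos: [562.4, 7.0, 238.0]
ee_rot: [-0.0, 0.06, 0.998, 0.0]
force: [0.4, 0.0, -0.6]
grip_width: 0.423
grip_force: 42.7
t 9.5 at [562.4   7.  238. ] tool shift mm [  1.    0.8 208. ] turn z -0.0062 tilt [-0.  0. -1.] F [ 0.4  0.  -0.6]
```

```bash

python3 -m jog '[[0.003,0.001,0.04,0,0,0,0.03],[0,0,0.04,0,0,0,0.03],[0,0,0.04,0,0,0,0.03],[0,0,0.04,0,0,0,0.03],[0,0,0.03,0,0,0,0.03]]'
python3 -m jog '[[0,0,0.008,0,0,0,0.03],[0,0,0.004,0,0,0,0.03],[0,0,0.002,0,0,0,0.03],[0,0,0,0,0,0,0.03]]'
python3 -c "
from h import *
to(W(CS,(-3,0,30)),1.457)"
```

```text
time_s: 10.0
eef_pos: [558.7, 8.8, 45.9]
ee_rot: [-0.001, 0.06, 0.998, 0.0]
force: [0.1, 0.5, -0.9]
grip_width: 0.418
grip_force: 42.7
time_s: 10.4
eef_pos: [560.3, 8.7, 35.5]
ee_rot: [0.001, 0.059, 0.998, -0.0]
force: [-1.2, -0.9, -0.2]
grip_width: 0.419
grip_force: 42.7
t 10.4 at [560.3   8.7  35.5] tool shift mm [-1.2 -0.7  5.5] turn z -0.0033 tilt [ 0.002 -0.    -1.   ] F [-1.2 -0.9 -0.2]
```

```bash

python3 -m jog '[[0,0,0.003,0,0,0,0.03],[0,0,0.002,0,0,0,0.03],[0,0,0.001,0,0,0,0.03],[0,0,0,0,0,0,0.03]]'
python3 -m jog '[[0,0,0,0,0,0,0.055],[0,0,0,0,0,0,0.055],[0,0,0,0,0,0,0.055],[0,0,-0.01,0,0,0,0.055],[0,0,-0.04,0,0,0,0.055]]'
python3 -m jog '[[0,0,-0.05,0,0,0,0.0],[0,0,-0.05,0,0,0,0],[0,0,-0.05,0,0,0,0],[0,0,0,0,0,0,0]]'
python3 -c "
from h import *
to(W(CS,(95,0,240)),1.457)"
```

```text
time_s: 10.8
eef_pos: [560.0, 8.8, 30.2]
ee_rot: [0.001, 0.058, 0.998, -0.0]
force: [-6.9, 0.3, 16.6]
grip_width: 0.422
grip_force: 44.6
time_s: 11.3
eef_pos: [557.6, 9.1, 76.2]
ee_rot: [-0.004, 0.058, 0.998, 0.0]
force: [1.0, 0.5, 1.0]
grip_width: 0.64
grip_force: 0.0
time_s: 11.7
eef_pos: [561.8, 8.5, 236.0]
ee_rot: [0.007, 0.058, 0.998, -0.001]
force: [0.1, -0.9, -1.1]
grip_width: 0.002
grip_force: 0.0
t 11.7 at [561.8   8.5 236. ] tool shift mm [-97.8  -0.5  -2.7] turn z -0.0028 tilt [ 0.013 -0.003 -1.   ] F [ 0.1 -0.9 -1.1]
```

Released. Next, behind the lid with the fingers shut, then sweep it over along its arc.

```bash

python3 -m jog '[[-0.033,0,0,0,0,0,0],[-0.033,0,0,0,0,0,0],[-0.032,0,0,0,0,0,0],[0,0,0.02,0,0,0,0],[0,0,0.03,0,0,0,0]]'
python3 -m jog '[[0,0,0.03,0,0,0,0],[0,0,0.012,0,0,0,0],[0,0,0,0,0,0,0],[0,0,0,0,0,0,0]]'
python3 -c "
from h import *
to(W(CS,(90,0,143)),1.457)"
```

```text
time_s: 12.2
eef_pos: [658.1, -2.9, 178.7]
ee_rot: [0.002, 0.058, 0.998, -0.0]
force: [1.0, 0.7, -0.5]
grip_width: -0.001
grip_force: 0.0
time_s: 12.6
eef_pos: [657.5, -2.7, 137.8]
ee_rot: [0.001, 0.058, 0.998, -0.0]
force: [0.7, -1.0, 1.0]
grip_width: 0.0
grip_force: 0.0
t 12.6 at [657.5  -2.7 137.8] tool shift mm [ 3.6 -0.5 -5.2] turn z -0.003 tilt [ 0.002 -0.    -1.   ] F [ 0.7 -1.   1. ]
```

```bash

python3 -m jog '[[0.012,0,-0.003,0,0,0,0],[0.012,0,-0.002,0,0,0,0],[0.012,0,0,0,0,0,0],[0.010,0,0,0,0,0,0],[0.010,0,0.002,0,0,0,0]]'
python3 -m jog '[[0.010,0,0.004,0,0,0,0],[0.009,0,0.005,0,0,0,0],[0.009,0,0.006,0,0,0,0],[0.008,0,0.007,0,0,0,0],[0.007,0,0.008,0,0,0,0]]'
python3 -c "
from h import *
to(W(CS,(-4,0,112)),1.457)"
```

```text
time_s: 13.1
eef_pos: [602.2, 3.8, 141.8]
ee_rot: [0.003, 0.058, 0.998, -0.0]
force: [1.1, -0.2, -1.2]
grip_width: -0.002
grip_force: 0.8
time_s: 13.6
eef_pos: [559.4, 8.8, 111.2]
ee_rot: [0.002, 0.058, 0.998, -0.0]
force: [0.0, 1.0, 2.3]
grip_width: 0.004
grip_force: 0.8
t 13.6 at [559.4   8.8 111.2] tool shift mm [-1.1 -0.7 -0.8] turn z -0.0029 tilt [ 0.004 -0.001 -1.   ] F [0.  1.  2.3]
```

```bash

python3 -m jog '[[0.005,0,0.008,0,0,0,0],[0.004,0,0.008,0,0,0,0],[0.003,0,0.008,0,0,0,0],[0.002,0,0.008,0,0,0,0],[0.001,0,0.005,0,0,0,0]]'
python3 -m jog '[[0,0,0.004,0,0,0,0],[0,0,0.003,0,0,0,0],[0,0,0.002,0,0,0,0],[0,0,0,0,0,0,0]]'
python3 -c "
from h import *
to(W(CS,(-20,0,70)),1.457)"
```

```text
time_s: 14.1
eef_pos: [543.5, 10.7, 71.4]
ee_rot: [-0.0, 0.058, 0.998, 0.0]
force: [0.0, -0.3, 1.0]
grip_width: 0.001
grip_force: 0.5
time_s: 14.5
eef_pos: [543.7, 10.7, 68.4]
ee_rot: [0.0, 0.058, 0.998, -0.0]
force: [-25.0, 2.3, 57.9]
grip_width: 0.003
grip_force: 28.8
t 14.5 at [543.7  10.7  68.4] tool shift mm [-0.9 -0.8 -1.6] turn z -0.0019 tilt [ 0.    -0.001 -1.   ] F [-25.    2.3  57.9]
```

The lid is shut (58 N against the stop at tip height 57 mm). Now to the front, and check lid, loop and handle.

```bash

python3 -m jog '[[0,0,-0.02,0,0,0,0],[0,0,-0.04,0,0,0,0],[0,0,-0.04,0,0,0,0],[0.03,0,0,0,0,0,0],[0.04,0,0,0,0,0,0]]'
python3 -m jog '[[0.04,0,0,0,0,0,0],[0.03,0,0,0,0,0,0],[0,0,0,0,0,0,0],[0,0,0,0,0,0,0]]'
python3 - <<'E'
from h import *
import cv2
to(W(CS,(-155,0,97)),1.457)
a=eyes.capture("scene")[110:210,230:330,::-1];b=eyes.capture("top")[178:278,190:290,::-1]
cv2.imwrite("pics/p4.png",cv2.resize(np.hstack([a,b]),None,fx=4,fy=4,interpolation=2))
E
```

```text
time_s: 15.0
eef_pos: [474.5, 18.6, 163.9]
ee_rot: [0.001, 0.058, 0.998, -0.0]
force: [-0.1, -0.0, -0.5]
grip_width: 0.003
grip_force: 0.0
time_s: 15.4
eef_pos: [405.1, 26.9, 163.6]
ee_rot: [0.001, 0.058, 0.998, -0.0]
force: [0.4, 0.2, -0.9]
grip_width: -0.003
grip_force: 0.0
t 15.4 at [405.1  26.9 163.6] tool shift mm [-5.3 -1.1 66.6] turn z -0.0031 tilt [ 0.001 -0.    -1.   ] F [ 0.4  0.2 -0.9]
```

View pics/p4.png

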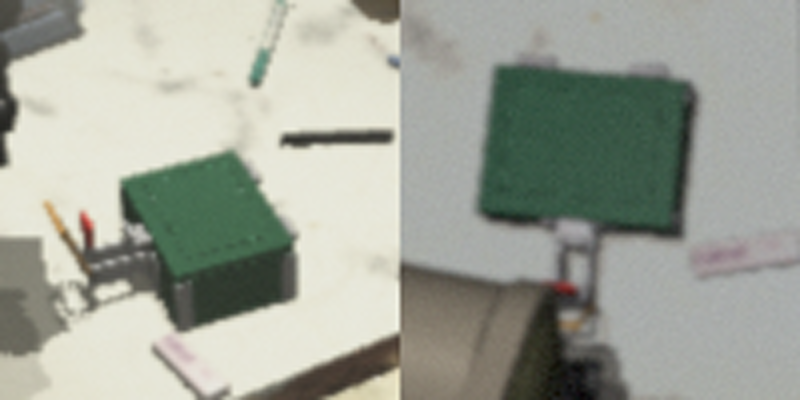

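The lid lies flat, and the loop bar is still leaning to the front at (50,210) in the left crop. Flipping it by pushing the bar at tip height about 85 mm, above the handle tip (79 mm).

```bash

python3 -m jog '[[0,-0.001,0.03,0,0,0,0],[0,0,0.03,0,0,0,0],[0,0,0.008,0,0,0,0],[0,0,0,0,0,0,0],[0,0,0,0,0,0,0]]'
python3 -m jog '[[-0.01,0,0,0,0,0,0],[-0.01,0,0,0,0,0,0],[-0.01,0,0,0,0,0,0],[-0.01,0,0,0,0,0,0],[-0.01,0,0,0,0,0,0]]'
python3 -c "
from h import *
to(W(CS,(-99,0,95.5)),1.457)"
```

```text
time_s: 16.0
eef_pos: [405.4, 25.8, 96.2]
ee_rot: [0.001, 0.058, 0.998, -0.0]
force: [-0.2, -0.1, -0.3]
grip_width: 0.002
grip_force: 0.0
time_s: 16.5
eef_pos: [455.2, 20.0, 95.3]
ee_rot: [0.0, 0.058, 0.998, -0.0]
force: [-0.3, -0.1, 0.5]
grip_width: 0.001
grip_force: 0.0
t 16.5 at [455.2  20.   95.3] tool shift mm [-10.9  -0.   -0.2] turn z -0.003 tilt [ 0. -0. -1.] F [-0.3 -0.1  0.5]
```

```bash

python3 -m jog '[[-0.01,0,0,0,0,0,0],[-0.008,0,0,0,0,0,0],[-0.004,0,0,0,0,0,0],[0,0,0,0,0,0,0]]'
python3 -m jog '[[0,0,-0.03,0,0,0,0],[0,0,-0.04,0,0,0,0],[0.03,0,-0.04,0,0,0,0],[0.04,0,0,0,0,0,0],[0,0,0,0,0,0,0]]'
python3 - <<'E'
from h import *
import cv2
to(W(CS,(-99,0,95.5)),1.457)
a=eyes.capture("scene")[130:200,235:305,::-1];b=eyes.capture("top")[195:265,200:270,::-1]
cv2.imwrite("pics/p5.png",cv2.resize(np.hstack([a,b]),None,fx=5.7,fy=5.7,interpolation=2))
E
```

```text
time_s: 16.9
eef_pos: [476.4, 17.5, 95.2]
ee_rot: [-0.0, 0.058, 0.998, -0.0]
force: [-0.7, -0.2, -0.8]
grip_width: 0.004
grip_force: 0.0
time_s: 17.4
eef_pos: [403.1, 26.7, 205.7]
ee_rot: [-0.0, 0.058, 0.998, 0.0]
force: [0.8, -0.5, -0.2]
grip_width: -0.002
grip_force: 0.0
t 17.4 at [403.1  26.7 205.7] tool shift mm [-63.5  -0.5 110.1] turn z -0.0024 tilt [-0.001  0.    -1.   ] F [ 0.8 -0.5 -0.2]
```

View pics/p5.png

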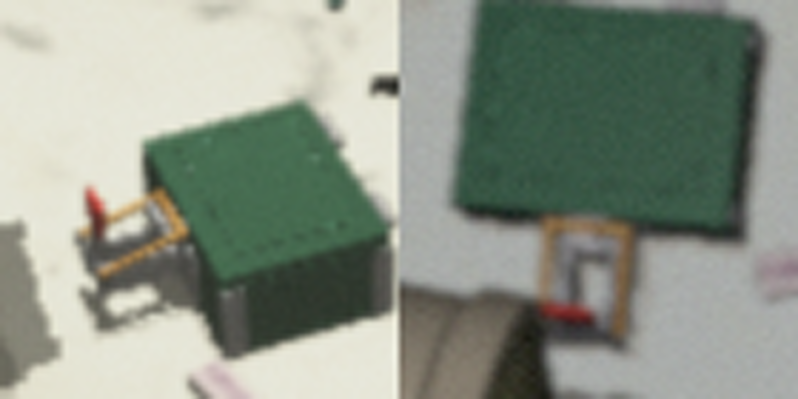

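The loop lies over the keeper: its bar shows behind the lip at (590,222) in the right crop. The handle is still upright. Now I go behind the handle (case side).

```bash

python3 -m jog '[[-0.03,0,0,0,0,0,0],[-0.035,0,0,0,0,0,0],[-0.028,-0.0005,0,0,0,0,0],[0,0,0.02,0,0,0,0],[0,0,0.04,0,0,0,0]]'
python3 -m jog '[[0,0,0.04,0,0,0,0],[0,0,0.02,0,0,0,0],[0,0,0.006,0,0,0,0],[0,0,0,0,0,0,0]]'
python3 -c "
from h import *
to(W(CS,(-70,0,80)),1.457)"
```

```text
time_s: 18.0
eef_pos: [501.3, 13.9, 145.6]
ee_rot: [0.002, 0.058, 0.998, -0.0]
force: [1.4, -0.1, -0.7]
grip_width: -0.001
grip_force: 0.0
time_s: 18.4
eef_pos: [499.1, 14.3, 78.7]
ee_rot: [-0.001, 0.058, 0.998, 0.0]
force: [0.1, 0.1, 0.8]
grip_width: -0.0
grip_force: 0.0
t 18.4 at [499.1  14.3  78.7] tool shift mm [ 4.4  0.6 -1.2] turn z -0.0031 tilt [-0.001  0.    -1.   ] F [0.1 0.1 0.8]
```

```bash

python3 -m jog '[[0.01,0.0005,-0.002,0,0,0,0],[0.01,0,-0.002,0,0,0,0],[0.008,0,-0.001,0,0,0,0],[0.006,0,0.001,0,0,0,0],[0.006,0,0.002,0,0,0,0]]'
python3 -m jog '[[0.005,0,0.003,0,0,0,0],[0.005,0,0.004,0,0,0,0],[0.004,0,0.004,0,0,0,0],[0.004,0,0.005,0,0,0,0]]'
python3 -c "
from h import *
to(W(CS,(-122,0,66)),1.457)"
```

```text
time_s: 18.9
eef_pos: [458.9, 19.6, 81.8]
ee_rot: [0.001, 0.058, 0.998, -0.0]
force: [0.1, 0.3, 1.1]
grip_width: 0.001
grip_force: 0.5
time_s: 19.3
eef_pos: [441.1, 21.7, 64.9]
ee_rot: [0.0, 0.058, 0.998, -0.0]
force: [1.0, 0.3, 0.7]
grip_width: -0.002
grip_force: 0.7
t 19.3 at [441.1  21.7  64.9] tool shift mm [-2.1 -0.1 -1.1] turn z -0.0031 tilt [ 0. -0. -1.] F [1.  0.3 0.7]
```

```bash

python3 -m jog '[[0.001,0,0.005,0,0,0,0],[0.001,0,0.005,0,0,0,0],[0,0,0.004,0,0,0,0],[0,0,0.003,0,0,0,0]]'
python3 -m jog '[[0,0,0.002,0,0,0,0],[0,0,0.001,0,0,0,0],[0,0,0,0,0,0,0]]'
python3 -c "
from h import *
to(W(CS,(-127,0,47)),1.457)"
```

```text
time_s: 19.7
eef_pos: [439.2, 21.9, 47.9]
ee_rot: [-0.0, 0.058, 0.998, 0.0]
force: [-7.6, 0.5, 25.3]
grip_width: 0.001
grip_force: 13.0
time_s: 20.0
eef_pos: [439.3, 21.9, 47.5]
ee_rot: [-0.0, 0.058, 0.998, -0.0]
force: [-14.5, 1.1, 41.5]
grip_width: 0.002
grip_force: 20.9
t 20.0 at [439.3  21.9  47.5] tool shift mm [ 1.1 -0.1  0.5] turn z -0.0023 tilt [-0. -0. -1.] F [-14.5   1.1  41.5]
```

Handle at its stop (41 N, tips at 36.5 mm against a handle top of about 37.5 mm). I'll retract and check.

```bash

python3 -m jog '[[0,0,-0.02,0,0,0,0],[0,0,-0.04,0,0,0,0],[0,0,-0.05,0,0,0,0],[0.02,0.04,-0.03,0,0,0,0],[0.03,0.04,0,0,0,0,0]]'
python3 -m jog '[[0.02,0.04,0,0,0,0,0],[0,0.04,0,0,0,0,0],[0,0.03,0,0,0,0,0],[0,0,0,0,0,0,0],[0,0,0,0,0,0,0]]'
python3 - <<'E'
from h import *
import cv2
to(W(CS,(-99,0,95.5)),1.457)
a=eyes.capture("scene")[130:200,235:305,::-1];b=eyes.capture("top")[195:265,200:270,::-1]
cv2.imwrite("pics/p6.png",cv2.resize(np.hstack([a,b]),None,fx=5.7,fy=5.7,interpolation=2))
E
```

```text
time_s: 20.5
eef_pos: [402.2, 104.5, 186.6]
ee_rot: [0.004, 0.06, 0.998, 0.0]
force: [1.3, 1.7, -1.4]
grip_width: -0.002
grip_force: 0.0
time_s: 21.0
eef_pos: [392.9, 215.9, 182.8]
ee_rot: [-0.0, 0.058, 0.998, -0.0]
force: [0.3, -1.5, -0.4]
grip_width: 0.002
grip_force: 0.0
t 21.0 at [392.9 215.9 182.8] tool shift mm [ -95.5 -187.4   87.3] turn z -0.0017 tilt [-0.001 -0.    -1.   ] F [ 0.3 -1.5 -0.4]
```

View pics/p6.png

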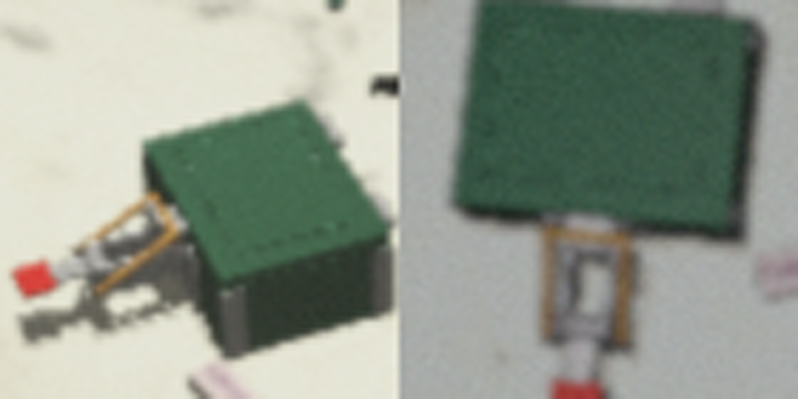

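The handle lies flat to the front, with the red grip at (35,278) in the left crop. The bar has been drawn about 7 mm to the lip, matching the channel's free play, and the lid is shut. Handing in.

```bash
python3 -c "
from rig import finish_job
print(finish_job())"
```

```text
the job is handed in; nothing more can be done
None
```

I packed the block in the case, shut the lid, hooked the loop over the keeper and clamped the latch handle flat; I handed the job in at about 21 s without touching the bottle, iron or eraser.

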